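# Hold a levelling wedge under the low side of a rocking polishing machine

## Robot

A 6-joint arm with a two-finger parallel gripper is mounted at the origin on the work surface. World frame = base frame: x ahead of the robot, y to its left, z up, the work surface at z = 0. Lengths are in m, angles in rad, forces in N, time in s.
With the tool pointing down it reaches from about 0.425 to 0.95 m from the base axis. Payload 3.5 kg.
Tool frame: the origin (TCP) lies midway between the tips of the shut fingers; the grasp point (between the pads) lies 19 mm behind it; z points along the fingers, y is the line along which they close (so a half turn about z gives the same grasp; the last joint's range is limited). The gripper opens to 85 mm and grips with 20 to 120 N. Pads are 22 mm wide; open, the fingers measure 114 mm over their backs; the gripper's body (76 mm by 85 mm) begins 54 mm behind the grasp point. The pads swing forward as they close: fully open they stand 13 mm farther back than shut.
Start: joints at [1.119, 0.286, 1.577, -0, 1.279, -0.15], TCP at [0.201, 0.644, 0.231] pointing down, gripper open.
Joint ranges: [-2.77, 2.77], [-0.9, 2.22], [0.21, 2.48], [-1.53, 4.67], [0.24, 2.81], [-2.84, 2.84]. Speed limits (rad/s): [2.79, 2.79, 3.14, 3.14, 3.14, 3.14].

## Interface

Orientations are given as a unit quaternion [x, y, z, w].
In Python, from plant import get_state, read_camera, ctrl gives the robot as it stands.
- The arm moves only by the shell command python3 -m crank 'ROWS' [FORCE]. ROWS is JSON, a list of rows, each a list of 3 entries, a list of its own where there are three numbers: the shift along the tool's x, y, z in mm, then the turn about the tool's z in degrees, then the closure in counts, from 0 (fully open) to 255 (shut). In form: [[[tx, ty, tz], yaw, claw], ...]. A call has 1 to 10 rows; each row is the pose to reach, as a shift and turn from the pose commanded when the call began, along the tool's axes at that moment; what a row does not reach only later rows make up. A row lasts 1/10 s, in which the tool goes at most 50 mm and 8.59 degrees, less where a joint would pass 70% of its speed; a pose out of reach is approached as far as the arm can. A call with a gripper value outside its range is refused whole. The fingers move at their own pace and stop on an object; FORCE is the grip in N (left out, the last holds). Time passes only in rows, so rows that repeat a pose let the fingers close. It gives the time, the measured TCP pose, the force, the opening and the grip force at its end, in the units of the state.
- get_state(): the state, without advancing time (a new reading comes with each control period).
- read_camera(name): name is "scene" or "top" or "wrist"; returns a dict with "frame" (480x640x3 uint8, blue, green, red), "range_z" (480x640 float32, m along the optical axis (not along the pixel's ray), 0 where there is no reading), "vfov" (degrees; the focal length in pixels is half the picture's height over the tangent of half this angle, whatever the lens; pixels are square), "cx", "cy" (the principal point, pixels), "origin" and "orientation" of the camera in the world. Camera axes: x right, y down, z forward; pixel columns grow to the right and rows downward; lengths in m; the calibration is good to about 2 mm. A picture is of the moment at which its call begins.
- ctrl.sign_off(): hands the job in; it is judged then, once.
The state is a dict: "time": time; "qpos": joint angles; "dq": joint speeds; "joint_efforts": joint torques, N m; "eef_pos": TCP position; "tcp_rot": TCP orientation; "contact_force": force on the tool from outside, world axes, zero at the start; "wrist_torque": the same for the moment, N m; "opening": opening from 0.0 (shut) to 1.0 (fully open); "finger_force": force on a finger pad.
Only numpy, scipy, OpenCV 4.12 (cv2) and the standard library are available. Lean on these libraries where they do the work, as an engineer would, in place of code of your own. Each camera call takes 0.05 s, during which the arm holds its last target. There are 200 camera calls.

## Task

The small polishing machine rocks on a bar under the middle of its base plate and has tipped over onto one side. Lay the wedge flat on the bench beside the low side, push it thin end first under the middle of that plate edge until the rubber feet there just lift off the bench, about 3 to 4 mm (the edge then meets the black line on the wedge), and finish still gripping the wedge there so that it carries the machine. Do not tip the machine over to its other side, do not touch it with the hand, and leave the compound bar, the jar and the dish where they are.

Things in the scene. Friction and masses are not known exactly. Their poses are not given: they have to be found in the camera images.
- stand: fixed pivot stand of the machine; origin on the bench under its middle; x = rock axis (bar at height 13 mm), y to the machine's left, z up. Its two pivot blocks reach 17 mm either side of the middle in y. On the bar rocks a white base plate, 160 mm along x, 200 mm along y, 10 mm thick. The plate with its motor is top-heavy (5 kg) and always lies on one side
- motor (a point): middle of the motor on the plate (moves with it): white with blue bands, 90 mm diameter, 105 mm long along the stand's x, its axis 145 mm above the bench when level, on a 50 mm wide pedestal; a pale polishing wheel, 116 mm diameter, is at its +x end. Highest point 205 mm above the bench; motor and wheel keep within 75 mm of the stand's middle in y
- cradle (a joint): tilt of the machine about the bar, rad: +0.1 = lying on its left (+y of stand) feet, -0.1 = lying on its right (-y) feet, 0 = level. The low edge rises 1 mm per 0.01 rad; +0.065 or -0.065 means that the low feet are 3.5 mm off the bench. It settles on one side within two seconds of the start and tips over to the other if the low edge is lifted 10 mm
- left_edge (a point): middle of the lower outer edge of the base plate's left (+y) side, 100 mm from the rock axis; moves with the plate; 10 mm above the bench when that side is down, 30 mm when up. Black rubber feet 10 mm high under the plate's corners leave 110 mm free between them along the edge for the wedge. Raising a low edge takes about 5 N at first, less as it rises
- right_edge (a point): the same on the right (-y) side
- wedge: loose aluminium wedge, about 220 g, 116 mm long (its x), 40 mm wide (its y), thick end with an upright orange grip tab; origin at the centre of its underside, +x to the thin tip. The top is 4 mm high at the tip (x = +58 mm) and rises 1 in 6 to 19 mm at x = -32 mm. Black line across the slope 57 mm from the tip: with the plate edge there, lift is 3.5 mm; first touch is about 36 mm from the tip
- wedge_tip (a point): middle of the thin end of the wedge, on the underside
- wedge_grip (a point): point to grasp at, in the grip tab, 47 mm above the wedge's underside and 44 mm behind its origin (102 mm from the tip). The tab is 24 x 24 mm, its top 67 mm above the underside, standing above the 19 mm high heel; grip it across the wedge (along its y), or along its x. Friction keeps the wedge where it is pushed
- compound_bar: red-brown bar of polishing compound in a paper band, 75 x 36 x 28 mm, origin at the centre of its underside; leave it alone
- jar: small glass jar with steel lid, 52 mm diameter, 65 mm high, origin at the centre of its underside; leave it alone
- dish: white ceramic dish, 76 mm diameter, 30 mm high, origin at the centre of its underside; leave it alone
Not all that is in view belongs to the job. Of the things like the wedge, leave any that is brown or purple; of the rest the larger one is meant.

How it is judged:
At the end, for the whole second after the job is handed in: Low edge raised 1.4 to 5.5 mm, still tilted to its first side; wedge flat on the bench (within 5 mm, 0.09 rad), tip 8 mm or more under the edge, carrying over 1 N, gripped with over 3 N; hand off the machine; all at rest; bar, jar and dish within 20 mm of their starts (((value of joint cradle between 0.045 and 0.086 rad and y of wedge_tip in the frame of stand between 0.02 and 0.092 m and y of wedge in the frame of stand above 0.06 m) or (value of joint cradle between -0.086 and -0.045 rad and y of wedge_tip in the frame of stand between -0.092 and -0.02 m and y of wedge in the frame of stand below -0.06 m)) and contact force between wedge and stand above 1 N and contact force between the fingers and wedge above 3 N and contact force between each of the arm, the fingers and stand below 0.5 N and height (world z) of wedge below 0.005 m and angle between wedge's own z axis and vertical below 0.09 rad and linear speed of wedge below 0.01 m/s and velocity of joint cradle between -0.05 and 0.05 rad/s and distance of each of compound_bar, jar, dish from where it was at the start of the episode below 0.02 m); the arm keeps its last pose, push and grip.
It fails at once if the hand pushes on the machine (more than 5 N) (contact force between any of the arm, the fingers and stand above 5 N).
It fails at once if the bar, the jar or the dish is moved more than 20 mm (distance of any of compound_bar, jar, dish from where it was at the start of the episode above 0.02 m).
It fails at once if the machine is tipped to level or beyond after the wedge has been moved (distance of wedge from where it was at the start of the episode above 0.03 m and value of joint cradle between -0.015 and 0.015 rad).
It also fails if it takes over 45 s, if anything falls off the work surface, if the arm or the gripper's body presses on something with over 40 N, if the wrist force passes 120 N, or if a joint passes its speed limit or range.

## Working session

There is one attempt and no reset: what is moved stays moved. The work goes in short steps, Python scripts to look and compute and a shell command to move; the robot and the scene stay as the last step left them, time stands still between calls to the robot, and variables do not carry over. Pictures are saved under pics/ and viewed, at most 10 in all, crops included, and the job is handed in when it is done.

```bash
mkdir -p pics
cat > h.py <<'E'
import numpy as np, cv2
from scipy.spatial.transform import Rotation as R
from plant import get_state, read_camera, ctrl
def K(c): return 240/np.tan(np.radians(c["vfov"]/2))
def cloud(c):
    f=K(c); z=c["range_z"]; v,u=np.mgrid[0:480,0:640]
    p=np.stack([(u-c["cx"])/f*z,(v-c["cy"])/f*z,z],-1)
    return p@R.from_quat(c["orientation"]).as_matrix().T+np.array(c["origin"])
E
python3 - <<'E'
from h import *
for n in("top","scene"):
    c=read_camera(n); cv2.imwrite(f"pics/{n}0.png",c["frame"]); np.savez(f"{n}.npz",**c)
    print(n,c["vfov"],c["cx"],c["cy"],c["origin"],c["orientation"])
print(get_state())
E
```

```text
top 50.87328557598243 317.10171474295754 239.04817247533254 [ 0.39944472 -0.03380515  0.95589448] [-0.69459452  0.71673987 -0.02815995  0.05504015]
scene 51.40018094457667 323.7640455887363 246.6247588899004 [ 1.17557973 -0.22881612  0.62119488] [ 0.71587656  0.54040076 -0.26612076 -0.35308287]
{'time': 0.1, 'qpos': array([ 1.11897644e+00,  2.87141758e-01,  1.57803571e+00, -9.12803503e-07,
        1.27856671e+00, -1.50032095e-01]), 'dq': array([ 0.00021435, -0.00069895, -0.00424495,  0.00198142, -0.00073589,
       -0.00048748]), 'joint_efforts': array([ 1.26996747e-03, -4.07293618e+01, -2.93700027e+01, -1.48716285e-04,
        3.36233148e-03, -1.41697811e-05]), 'eef_pos': array([0.20036181, 0.64396203, 0.23003959]), 'tcp_rot': array([ 1.50321714e-01,  9.88636548e-01, -1.02754930e-03, -3.18443628e-04]), 'contact_force': array([0.20098721, 0.10154669, 0.27428926]), 'wrist_torque': array([0.02495558, 0.0136154 , 0.05976176]), 'finger_force': 0.0, 'opening': 0.9978902020860966}
```

View pics/top0.png

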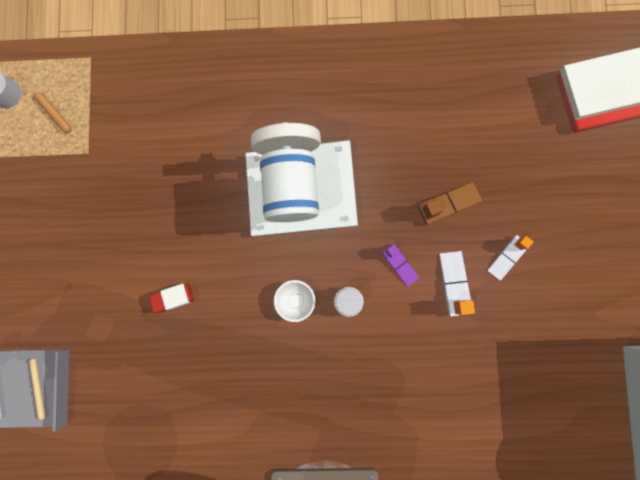

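View pics/scene0.png

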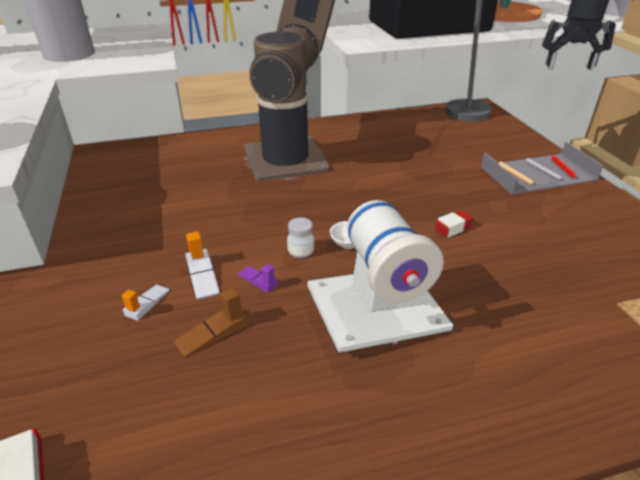

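The top view shows the machine with its plate around (302,188), wheel towards +x. The meant wedge (larger, aluminium) has its tip at about (453,253) and orange tab at (467,308). The smaller one is at (510,258). The dish is at (294,301), the jar at (348,301) and the bar at (171,297). Next I measure the plate tilt and the wedge.

```bash
cat > m.py <<'E'
from h import *
def measure(c):
    P=cloud(c); hsv=cv2.cvtColor(c["frame"],cv2.COLOR_BGR2HSV); z=P[...,2]; ok=c["range_z"]>0
    white=(hsv[...,1]<60)&(hsv[...,2]>120)&ok
    # wedges: orange tabs, metal bodies
    org=cv2.inRange(hsv,(8,180,150),(22,255,255))
    n,l,s,ce=cv2.connectedComponentsWithStats(org)
    for i in range(1,n):
        if s[i,4]>25:
            m=l==i; zt=np.percentile(z[m],80); t=m&(abs(z-zt)<.006); print("orange",ce[i].round(),s[i,4],"top",zt.round(4),P[t].mean(0).round(4))
    def comp(m,lo):
        n,l,s,ce=cv2.connectedComponentsWithStats(m.astype(np.uint8)); return [(l==i,ce[i]) for i in range(1,n) if s[i,4]>lo]
    for m,ce in comp(white&(z<.026)&(z>-.004)&(P[...,0]>.1),100):
        r=cv2.minAreaRect(P[m][:,:2].astype(np.float32)*1000); print("white low",ce.round(),m.sum(),r,"z",np.percentile(z[m],[5,50,95]).round(4))
    # plate
    m=white&(z>.008)&(z<.05)&(abs(P[...,0]-.55)<.2)&(P[...,1]>-.15)&(P[...,1]<.25)
    m=max(comp(m,300),key=lambda a:a[0].sum())[0]; q=P[m]
    r=cv2.minAreaRect(q[:,:2].astype(np.float32)*1000); print("plate",r,cv2.boxPoints(r).round(1).tolist())
    A=np.c_[q[:,:2]-q[:,:2].mean(0),np.ones(len(q))]
    for _ in range(4):
        k=np.linalg.lstsq(A,q[:,2],rcond=None)[0]; e=abs(q[:,2]-A@k); g=e<max(.003,np.median(e)*2); A,q=A[g],q[g]
    print("plane dz/dx,dz/dy,z",k.round(4),len(q))
if __name__=="__main__":
    import sys
    measure(dict(np.load("top.npz")) if len(sys.argv)<2 else read_camera(sys.argv[1]))
E
python3 m.py
```

```text
orange [526. 242.] 108 top 0.0481 [ 0.4891 -0.374   0.0469]
orange [467. 307.] 196 top 0.0675 [ 0.3775 -0.2567  0.066 ]
white low [15. 95.] 192 ((830.21044921875, 600.2412719726562), (25.389450073242188, 59.38984298706055), 88.35552215576172) z [0.0044 0.0149 0.0251]
white low [258. 199.] 1441 ((607.202392578125, 95.6373291015625), (169.1362762451172, 77.22110748291016), 3.0148274898529053) z [-0.0003  0.0206  0.0246]
white low [506. 260.] 720 ((466.60076904296875, -356.064697265625), (34.07817459106445, 90.79673767089844), 48.06704330444336) z [-0.0009  0.0074  0.0138]
white low [454. 278.] 1245 ((422.00567626953125, -255.67770385742188), (120.07051086425781, 46.014766693115234), 5.0751752853393555) z [0.0008 0.0106 0.0187]
white low [295. 300.] 1086 ((402.7804260253906, 44.87440490722656), (75.45791625976562, 70.25408935546875), 31.78158950805664) z [0.0007 0.0117 0.0245]
white low [ 21. 389.] 3083 ((249.5047607421875, 556.2588500976562), (141.33572387695312, 109.26689147949219), 0.676314115524292) z [0.0005 0.0035 0.0066]
plate ((606.524169921875, 28.330902099609375), (161.2159881591797, 200.2659912109375), 2.8851959705352783) [[521.0, 124.30000305175781], [531.0999755859375, -75.69999694824219], [692.0999755859375, -67.5999984741211], [682.0, 132.39999389648438]]
plane dz/dx,dz/dy,z [ 0.0052 -0.0994  0.0311] 4417
```

```bash
python3 -m crank '[[[0,0,0],0,0],[[0,0,0],0,0],[[0,0,0],0,0],[[0,0,0],0,0],[[0,0,0],0,0],[[0,0,0],0,0],[[0,0,0],0,0],[[0,0,0],0,0],[[0,0,0],0,0],[[0,0,0],0,0]]'; python3 m.py top
```

```text
time: 1.1
eef_pos: [0.2006, 0.6445, 0.2313]
tcp_rot: [0.15, 0.989, 0.0, 0.0]
contact_force: [-1.1, 0.7, -0.2]
opening: 1.002
finger_force: 0.0
orange [526. 242.] 109 top 0.0487 [ 0.4891 -0.374   0.0474]
orange [467. 307.] 195 top 0.0677 [ 0.3775 -0.2567  0.0662]
white low [15. 95.] 187 ((829.4635009765625, 599.393310546875), (23.503173828125, 59.21141052246094), 89.08517456054688) z [0.0047 0.0152 0.0244]
white low [258. 199.] 1458 ((607.510009765625, 90.90868377685547), (169.2095489501953, 86.23992156982422), 3.0737335681915283) z [0.0002 0.0206 0.0247]
white low [506. 259.] 719 ((466.58917236328125, -356.1949157714844), (33.40568923950195, 90.36614990234375), 47.78263854980469) z [-0.0008  0.0071  0.0138]
white low [454. 278.] 1245 ((422.0277404785156, -255.68252563476562), (119.64573669433594, 46.33173370361328), 5.094283580780029) z [0.0012 0.0106 0.0187]
white low [294. 300.] 1096 ((400.7236022949219, 48.26648712158203), (75.85201263427734, 72.2667007446289), 86.39757537841797) z [0.0001 0.0115 0.0245]
white low [ 21. 389.] 3098 ((249.18939208984375, 555.6802978515625), (142.95770263671875, 107.90240478515625), 1.5797228813171387) z [0.0005 0.0034 0.0065]
plate ((606.533203125, 28.31079864501953), (161.1703338623047, 200.38804626464844), 3.077338457107544) [[520.7000122070312, 124.0], [531.4000244140625, -76.0999984741211], [692.4000244140625, -67.4000015258789], [681.5999755859375, 132.6999969482422]]
plane dz/dx,dz/dy,z [ 0.0051 -0.1002  0.0311] 4441
```

The plate slopes -0.10 along y, so the left (+y) side is low. The edge middle is near (0.601, 0.128), and stand yaw is about 3.1°. The wedge grip is near (0.3775, -0.257), with the wedge pointing at about +5°. I'll grasp with tool x opposite to wedge x, so the last joint has range for the 92° turn.

```bash
cat > go.py <<'E'
import sys,json; from h import *
# args: list of world waypoints [x,y,z,toolx_deg]; prints tool shift/yaw from the present pose
s=get_state(); M=R.from_quat(s["tcp_rot"]).as_matrix(); a=np.degrees(np.arctan2(M[1,0],M[0,0]))
print("tcp",s["eef_pos"].round(4),"toolx",a.round(2),"q",s["qpos"].round(2),"F",s["contact_force"].round(1),"t",s["time"])
for w in json.loads(sys.argv[1]):
    print(((np.array(w[:3])-s["eef_pos"])@M*1000).round(1),"yaw",round(-((w[3]-a+180)%360-180),1))
E
python3 go.py '[[0.48,0.2,0.25,185],[0.48,0,0.25,185],[0.3775,-0.257,0.2,185]]'
```

```text
tcp [0.2006 0.6445 0.2313] toolx 162.71 q [ 1.12  0.29  1.58 -0.    1.28 -0.15] F [-0.2 -0.1 -1. ] t 1.15
[-398.9 -341.3  -18.7] yaw -22.3
[-458.3 -532.3  -18.7] yaw -22.3
[-436.9 -808.1   31.4] yaw -22.3
```

```bash
python3 -m crank '[[[-399,-341,-19],-22,0],[[-399,-341,-19],-22,0],[[-399,-341,-19],-22,0],[[-399,-341,-19],-22,0],[[-399,-341,-19],-22,0],[[-399,-341,-19],-22,0],[[-399,-341,-19],-22,0],[[-399,-341,-19],-22,0],[[-399,-341,-19],-22,0],[[-458,-532,-19],-22,0]]'; python3 go.py '[[0.48,0,0.25,185],[0.385,-0.253,0.17,185]]'
```

```text
time: 2.15
eef_pos: [0.4493, 0.2131, 0.2489]
tcp_rot: [-0.041, 0.999, 0.0, 0.001]
contact_force: [-0.0, -0.2, -0.1]
opening: 1.002
finger_force: 0.0
tcp [0.4493 0.2131 0.2489] toolx -175.31 q [ 0.24 -0.13  1.99 -0.    1.28 -1.41] F [-0.  -0.2 -0.1] t 2.15
[ -13.2 -214.9   -1.1] yaw -0.3
[ 102.4 -459.3   78.6] yaw -0.3
```

```bash
python3 -m crank '[[[-10,-215,0],0,0],[[-10,-215,0],0,0],[[-10,-215,0],0,0],[[-10,-215,0],0,0],[[100,-459,80],0,0],[[100,-459,80],0,0],[[100,-459,80],0,0],[[100,-459,80],0,0],[[100,-459,80],0,0],[[100,-459,80],0,0]]'; python3 m.py wrist 2>&1 | head -3
python3 - <<'E'
from h import *
c=read_camera("wrist"); cv2.imwrite("pics/w1.png",c["frame"])
E
python3 m.py top|grep -E "orange|plate|plane"; python3 go.py '[[0.385,-0.253,0.17,185]]'
```

```text
time: 3.15
eef_pos: [0.3843, -0.2528, 0.1679]
tcp_rot: [-0.041, 0.999, -0.0, 0.0]
contact_force: [0.9, 0.1, 0.2]
opening: 0.999
finger_force: 0.0
orange [307. 206.] 169 top 0.0545 [ 0.3678 -0.2601  0.0552]
white low [306. 232.] 2912 ((395.80548095703125, -258.44549560546875), (62.7161750793457, 48.566017150878906), 4.272446155548096) z [-0.0002  0.0158  0.0199]
white low [550. 243.] 1534 ((394.3713684082031, -62.055824279785156), (42.68437576293945, 57.22144317626953), 74.23326873779297) z [-0.0005  0.0124  0.0248]
orange [526. 242.] 109 top 0.0483 [ 0.4893 -0.374   0.047 ]
plate ((606.5126953125, 28.30870819091797), (161.10089111328125, 200.21981811523438), 3.024731159210205) [[520.7999877929688, 124.0], [531.4000244140625, -75.9000015258789], [692.2000122070312, -67.4000015258789], [681.7000122070312, 132.5]]
plane dz/dx,dz/dy,z [ 0.0065 -0.0993  0.0311] 4412
tcp [ 0.3842 -0.2524  0.1675] toolx -175.56 q [-0.8  -0.14  2.15  0.    1.13 -2.45] F [0.8 0.1 0.5] t 3.3
[-0.7 -0.7 -2.5] yaw -0.6
```

View pics/w1.png

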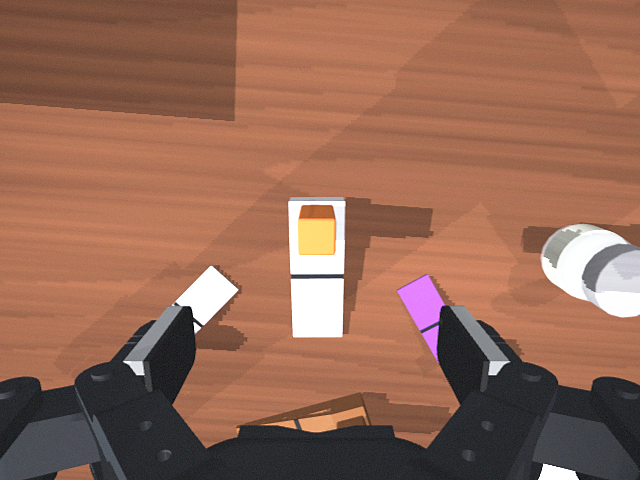

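The wrist view shows the wedge aligned with the tool: tab top near (317,237), tip edge at row 337. Nothing stands in the fingers' way.

```bash
cat > ray.py <<'E'
from h import *
def ray(c,u,v,z):
    d=R.from_quat(c["orientation"]).as_matrix()@[(u-c["cx"])/K(c),(v-c["cy"])/K(c),1]; o=np.array(c["origin"]); return (o+d*(z-o[2])/d[2])
E
python3 - <<'E'
from ray import *
c=read_camera("wrist"); h=cv2.cvtColor(c["frame"],cv2.COLOR_BGR2HSV)
m=cv2.inRange(h,(8,120,225),(30,255,255)); m[:, :280]=0; m[:,360:]=0; m[300:]=0
x,y,w,hh=cv2.boundingRect(m); print(x,y,w,hh)
T=ray(c,x+w/2,y+hh/2,.067); print("tab",T.round(4), "size",ray(c,x,y,.067)-ray(c,x+w,y+hh,.067))
print("tip",ray(c,293,337,.004).round(4),ray(c,342,337,.004).round(4),"line",ray(c,291,276,.0135).round(4),ray(c,344,276,.0135).round(4))
E
python3 go.py '[[0.3775,-0.257,0.028,185]]'
```

```text
290 206 38 45
tab [ 0.3769 -0.2566  0.067 ] size [-0.02655577 -0.02533119  0.        ]
tip [ 0.4866 -0.2629  0.004 ] [ 0.4835 -0.2222  0.004 ] line [ 0.4291 -0.2676  0.0135] [ 0.4259 -0.2267  0.0135]
tcp [ 0.3849 -0.2513  0.1679] toolx -175.44 q [-0.8  -0.14  2.15  0.    1.13 -2.45] F [ 0.3  0.1 -0.5] t 3.35
[  7.8  -5.2 139.9] yaw -0.4
```

The wrist view puts the grip at about (0.383, -0.251) from both tip/line and tab, so I need only descend.

```bash
python3 -m crank '[[[2,0,50],0,0],[[2,0,90],0,0],[[2,0,120],0,0],[[2,0,139],0,0],[[2,0,139],0,0],[[2,0,139],0,255],[[2,0,139],0,255],[[2,0,139],0,255],[[2,0,139],0,255],[[2,0,139],0,255]]' 80; python3 -m crank '[[[0,0,0],0,255],[[0,0,0],0,255],[[0,0,0],0,255]]'; python3 go.py '[[0.383,-0.251,0.27,93.1]]'
python3 - <<'E'
from h import *
c=read_camera("wrist"); cv2.imwrite("pics/w2.png",c["frame"])
E
```

```text
time: 4.35
eef_pos: [0.3844, -0.2522, 0.0307]
tcp_rot: [-0.041, 0.999, -0.001, 0.001]
contact_force: [-1.3, -1.3, 5.8]
opening: 0.273
finger_force: 77.6
time: 4.65
eef_pos: [0.3844, -0.2522, 0.0307]
tcp_rot: [-0.041, 0.999, -0.001, 0.001]
contact_force: [0.1, -0.6, 6.3]
opening: 0.266
finger_force: 77.9
tcp [ 0.3844 -0.2522  0.0307] toolx -175.29 q [-0.8   0.09  2.22 -0.    0.83 -2.45] F [ 0.1 -0.6  6.3] t 4.65
[   0.9    0.7 -239.3] yaw 91.6
```

View pics/w2.png

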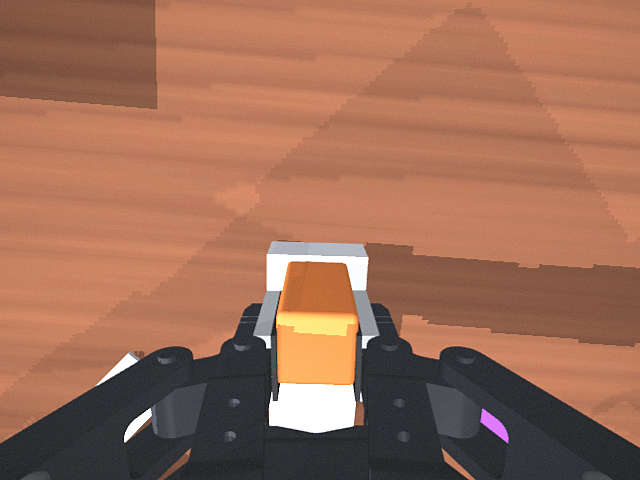

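The tab at (317,325) is held squarely between the pads. Next I lift, then turn.

```bash
python3 -m crank '[[[0,0,-30],0,255],[[0,0,-70],0,255],[[0,0,-110],0,255],[[0,0,-150],8,255],[[0,0,-190],16,255],[[0,0,-215],24,255],[[0,0,-230],32,255],[[0,0,-240],40,255],[[0,0,-240],48,255],[[0,0,-240],56,255]]'; python3 -m crank '[[[0,0,0],8,255],[[0,0,0],16,255],[[0,0,0],24,255],[[0,0,0],32,255],[[0,0,0],36,255],[[0,0,0],36,255],[[0,0,0],36,255]]';  python3 go.py '[[0.47,0.0,0.275,93.1],[0.593,0.268,0.275,93.1]]'
```

```text
time: 5.7
eef_pos: [0.3829, -0.2503, 0.2684]
tcp_rot: [0.435, 0.9, 0.0, -0.001]
contact_force: [0.2, 0.3, -3.0]
opening: 0.265
finger_force: 78.3
time: 6.4
eef_pos: [0.383, -0.2505, 0.2682]
tcp_rot: [0.69, 0.724, 0.0, -0.001]
contact_force: [-0.0, -0.6, -1.7]
opening: 0.269
finger_force: 78.3
tcp [ 0.383  -0.2505  0.2682] toolx 92.79 q [-0.8  -0.24  2.05  0.    1.34 -0.85] F [-0.  -0.6 -1.7] t 6.4
[245.9  99.1  -6.5] yaw -0.3
[507.6 235.   -6.2] yaw -0.3
```

```bash
python3 -m crank '[[[40,16,-5],0,255],[[80,32,-7],0,255],[[120,48,-7],0,255],[[160,64,-7],0,255],[[203,82,-7],0,255],[[246,99,-7],0,255],[[285,119,-7],0,255],[[325,140,-7],0,255],[[365,161,-7],0,255],[[405,182,-7],0,255]]'; python3 -m crank '[[[40,21,0],0,255],[[80,42,0],0,255],[[103,53,0],0,255],[[103,53,0],0,255],[[103,53,0],0,255]]';  python3 go.py '[[0.593,0.268,0.275,93.1],[0.593,0.268,0.05,93.1]]'
python3 - <<'E'
from h import *
c=read_camera("top"); np.savez("top2.npz",**c); cv2.imwrite("pics/t2.png",c["frame"])
E
```

```text
time: 7.4
eef_pos: [0.5463, 0.1642, 0.2757]
tcp_rot: [0.69, 0.724, -0.0, -0.0]
contact_force: [1.0, -0.0, -1.7]
opening: 0.268
finger_force: 78.4
time: 7.9
eef_pos: [0.5938, 0.2679, 0.275]
tcp_rot: [0.69, 0.724, -0.001, -0.0]
contact_force: [0.7, 0.3, -3.0]
opening: 0.27
finger_force: 78.7
tcp [0.5938 0.2679 0.275 ] toolx 92.81 q [ 0.27  0.21  1.59 -0.    1.34  0.22] F [ 0.7  0.3 -3. ] t 7.9
[ 0.2 -0.8  0. ] yaw -0.3
[  0.4  -0.3 225. ] yaw -0.3
```

View pics/t2.png

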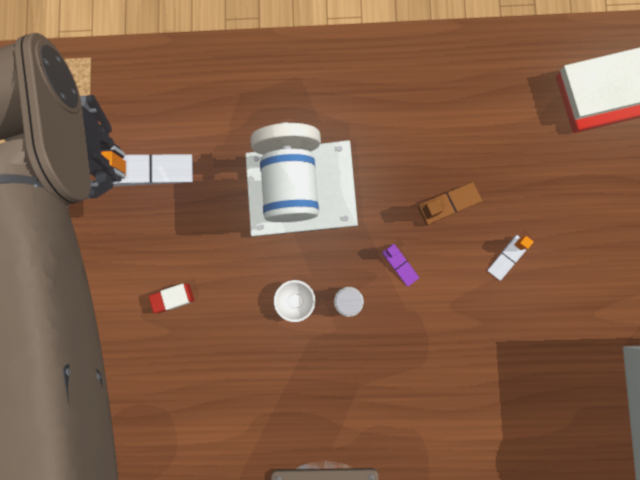

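The wedge is held flat, its tip at (193,168) pointing at the low plate edge at column 248, clear of everything. I lower it.

```bash
python3 -m crank '[[[0,0,40],0,255],[[0,0,80],0,255],[[0,0,120],0,255],[[0,0,160],0,255],[[0,0,195],0,255],[[0,0,220],0,255],[[0,0,235],0,255],[[0,0,240],0,255],[[0,0,240],0,255]]'
python3 - <<'E'
from ray import *
c=read_camera("top"); P=cloud(c); h=cv2.cvtColor(c["frame"],cv2.COLOR_BGR2HSV)
m=(h[...,1]<60)&(h[...,2]>100)&(P[...,1]>.13)&(P[...,1]<.26)&(abs(P[...,0]-.6)<.06)&(P[...,2]<.03)
q=P[m]; r=cv2.minAreaRect(q[:,:2].astype(np.float32)*1000); print(m.sum(),r,cv2.boxPoints(r).round(1).tolist())
A=np.c_[q[:,:2]-q[:,:2].mean(0),np.ones(len(q))];k=np.linalg.lstsq(A,q[:,2],rcond=None)[0];print("plane",k.round(4),q.mean(0).round(4))
cv2.imwrite("pics/t3.png",cv2.resize(c["frame"][100:250,80:380],(800,400)))
E
python3 go.py '[[0.593,0.268,0.03,93.1]]'
```

```text
time: 8.85
eef_pos: [0.5944, 0.2671, 0.0364]
tcp_rot: [0.69, 0.723, 0.0, 0.0]
contact_force: [0.1, -0.8, -1.5]
opening: 0.272
finger_force: 78.7
1157 ((610.3947143554688, 195.0738525390625), (129.57713317871094, 99.7034912109375), 89.63232421875) [[560.0999755859375, 130.60000610351562], [659.7999877929688, 130.0], [660.7000122070312, 259.5], [561.0, 260.20001220703125]]
plane [-0.0371  0.1618  0.0143] [0.5947 0.2097 0.0143]
tcp [0.5951 0.2675 0.0376] toolx 92.69 q [ 0.27  0.45  1.75 -0.    0.94  0.22] F [-0.2  0.2 -1.9] t 8.9
[ 0.6 -2.1  7.6] yaw -0.4
```

View pics/t3.png

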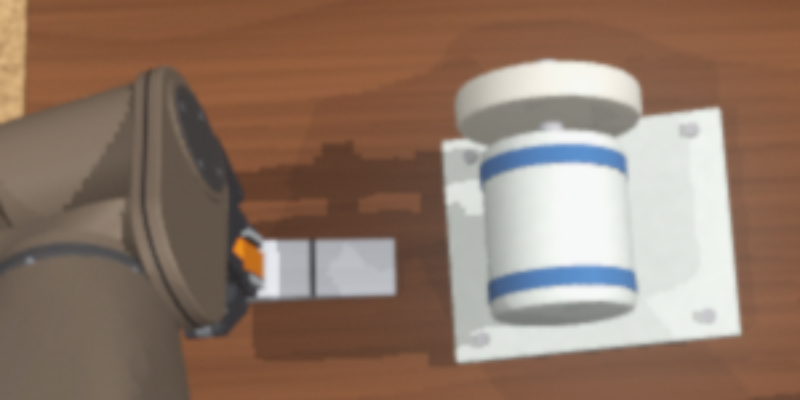

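The wedge is level and in front of the edge: tip at column 395 of the crop, plate edge at about 447. Next I lower it to contact.

```bash
python3 -m crank '[[[0,-1,3],0,255],[[0,-1,4],0,255],[[0,-1,5],0,255],[[0,-1,5],0,255]]'; python3 go.py '[[0.5938,0.268,0.0305,93.1]]'
```

```text
time: 9.3
eef_pos: [0.5932, 0.2677, 0.0314]
tcp_rot: [0.69, 0.724, 0.0, 0.0]
contact_force: [0.2, -0.1, -2.3]
opening: 0.267
finger_force: 78.7
tcp [0.5932 0.2677 0.0314] toolx 92.71 q [ 0.27  0.46  1.75 -0.    0.93  0.22] F [ 0.2 -0.1 -2.3] t 9.3
[0.3 0.6 0.9] yaw -0.4
```

```bash
python3 -m crank '[[[0,0,1],0,255],[[0,0,1.5],0,255],[[0,0,1.5],0,255]]'; python3 -m crank '[[[-10,0,0],0,255],[[-20,0,0],0,255],[[-30,0,0],0,255],[[-40,0,0],0,255],[[-50,0,0],0,255],[[-60,0,0],0,255],[[-66,0,0],0,255],[[-66,0,0],0,255]]'; python3 m.py top|grep plane;python3 go.py '[[0.5987,0.173,0.03,93.1]]'
```

```text
time: 9.6
eef_pos: [0.5934, 0.2678, 0.0307]
tcp_rot: [0.69, 0.724, 0.0, 0.0]
contact_force: [-2.1, -0.3, 5.2]
opening: 0.272
finger_force: 79.6
time: 10.4
eef_pos: [0.5973, 0.2002, 0.0307]
tcp_rot: [0.691, 0.723, 0.001, 0.001]
contact_force: [-0.5, 0.9, 6.1]
opening: 0.27
finger_force: 80.1
plane dz/dx,dz/dy,z [ 0.0044 -0.1022  0.0303] 4339
tcp [0.5973 0.2002 0.0307] toolx 92.65 q [ 0.16  0.42  1.81 -0.    0.91  0.12] F [-0.3  0.9  6.5] t 10.45
[-27.2   0.1   0.7] yaw -0.5
```

```bash
python3 -m crank '[[[-3,0,0],0,255],[[-6,0,0],0,255],[[-9,0,0],0,255],[[-12,0,0],0,255],[[-15,0,0],0,255],[[-17,0,0],0,255],[[-17,0,0],0,255],[[-17,0,0],0,255]]'; python3 m.py top|grep plane;python3 go.py '[[0.5987,0.173,0.03,93.1]]'
```

```text
time: 11.25
eef_pos: [0.598, 0.1869, 0.0311]
tcp_rot: [0.691, 0.723, 0.003, -0.001]
contact_force: [-0.4, 12.2, 6.2]
opening: 0.274
finger_force: 79.8
plane dz/dx,dz/dy,z [ 0.0049 -0.1009  0.0306] 4366
tcp [0.5979 0.1869 0.031 ] toolx 92.59 q [0.14 0.41 1.82 0.01 0.91 0.09] F [-0.  11.3  6.3] t 11.3
[-14.    0.1   1. ] yaw -0.5
```

```bash
python3 -m crank '[[[-2,0,0],0,255],[[-4,0,0],0,255],[[-6,0,0],0,255],[[-8,0,0],0,255],[[-10,0,0],0,255],[[-10,0,0],0,255],[[-10,0,0],0,255]]'; python3 m.py top|grep plane;python3 go.py '[[0.5987,0.173,0.03,93.1]]'
python3 - <<'E'
from h import *
c=read_camera("scene"); cv2.imwrite("pics/s3.png",cv2.resize(c["frame"][170:370,290:500],(788,750))[:600])
E
```

```text
time: 12.0
eef_pos: [0.5984, 0.1768, 0.031]
tcp_rot: [0.691, 0.723, 0.003, -0.001]
contact_force: [-0.0, 12.4, 6.1]
opening: 0.268
finger_force: 79.6
plane dz/dx,dz/dy,z [ 0.0043 -0.0827  0.0304] 4396
tcp [0.5984 0.1768 0.031 ] toolx 92.62 q [0.12 0.41 1.82 0.01 0.91 0.07] F [ 0.1 10.9  6.8] t 12.05
[-3.8  0.1  1. ] yaw -0.5
```

View pics/s3.png

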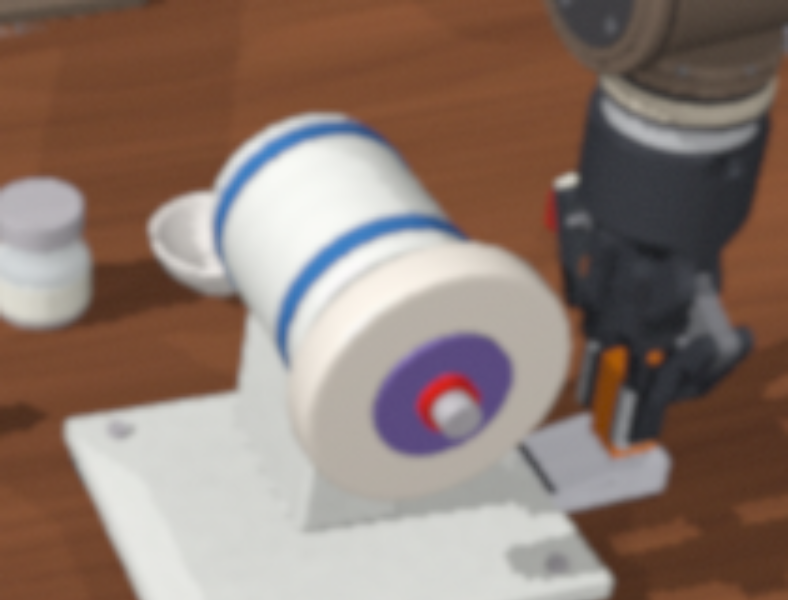

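The scene view shows the wedge under the edge, its black line still visible just outside (about (535,468) in the crop). The hand is clear. Tilt 0.083 means about 10 mm more.

```bash
python3 -m crank '[[[-2,0,0],0,255],[[-4,0,0],0,255],[[-6,0,0],0,255],[[-8,0,0],0,255],[[-9.5,0,0],0,255],[[-9.5,0,0],0,255],[[-9.5,0,0],0,255],[[-9.5,0,0],0,255]]'; python3 m.py top|grep plane;python3 go.py '[[0.5987,0.173,0.03,93.1]]'
python3 - <<'E'
from h import *
c=read_camera("scene"); cv2.imwrite("pics/s4.png",cv2.resize(c["frame"][170:370,290:500],(788,750))[:600])
E
```

```text
time: 12.9
eef_pos: [0.5987, 0.1668, 0.0308]
tcp_rot: [0.691, 0.723, 0.002, -0.0]
contact_force: [-0.7, 9.3, 6.0]
opening: 0.27
finger_force: 79.6
plane dz/dx,dz/dy,z [ 0.0029 -0.068   0.0295] 4325
tcp [0.5988 0.1668 0.0308] toolx 92.64 q [0.11 0.4  1.83 0.   0.91 0.06] F [-0.1 10.8  4.8] t 12.95
[6.2 0.2 0.8] yaw -0.5
```

View pics/s4.png

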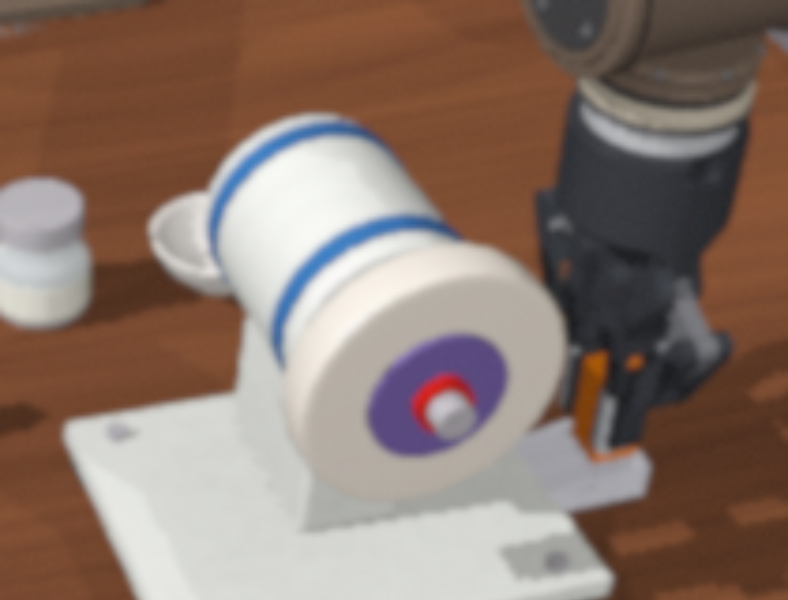

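The black line is now at the plate edge and the tilt is 0.068 (about 3.2 mm lift). The hand is clear. I check that it is at rest and hand in.

```bash
python3 -m crank '[[[-9.5,0,0],0,255]]' >/dev/null 2>&1 <<<'' & wait; true
```

```text
(no output)
```

I meant a zero row to check rest, but I typed a -9.5 shift, so the wedge may have been pushed further in. I check before anything else.

```bash
python3 m.py top|grep plane;python3 go.py '[[0.5988,0.1668,0.0308,92.64]]'
```

```text
plane dz/dx,dz/dy,z [ 0.0016 -0.0519  0.0295] 4381
tcp [0.5992 0.1558 0.0307] toolx 92.72 q [0.09 0.4  1.84 0.   0.91 0.04] F [0.7 3.1 5.2] t 13.15
[11.   0.1 -0.1] yaw 0.1
```

It went about 10 mm further: tilt is 0.052, still on its first side but with less margin. I draw the wedge back gently.

```bash
python3 -m crank '[[[2,0,0],0,255],[[4,0,0],0,255],[[6,0,0],0,255],[[8,0,0],0,255],[[8,0,0],0,255],[[8,0,0],0,255],[[8,0,0],0,255],[[8,0,0],0,255]]'; python3 m.py top|grep plane; python3 go.py '[[0.5988,0.1668,0.0308,92.64]]'
```

```text
time: 13.95
eef_pos: [0.5994, 0.1602, 0.0307]
tcp_rot: [0.69, 0.724, -0.001, 0.002]
contact_force: [-0.4, -5.5, 7.0]
opening: 0.271
finger_force: 79.8
plane dz/dx,dz/dy,z [ 0.0025 -0.0557  0.0295] 4375
tcp [0.5994 0.1602 0.0307] toolx 92.72 q [ 0.1   0.4   1.83 -0.01  0.91  0.06] F [ 0.5 -6.   6.2] t 14.0
[ 6.7 -0.3 -0.1] yaw 0.1
```

```bash
python3 -m crank '[[[2,0,0],0,255],[[4,0,0],0,255],[[6,0,0],0,255],[[6,0,0],0,255],[[6,0,0],0,255],[[6,0,0],0,255],[[6,0,0],0,255],[[6,0,0],0,255]]'; python3 m.py top|grep plane; python3 -m crank '[[[0,0,0],0,255],[[0,0,0],0,255],[[0,0,0],0,255],[[0,0,0],0,255],[[0,0,0],0,255]]'; python3 m.py top|grep plane; python3 go.py '[[0.5988,0.1668,0.0308,92.64]]'
```

```text
time: 14.8
eef_pos: [0.5993, 0.1655, 0.0307]
tcp_rot: [0.69, 0.724, -0.001, 0.003]
contact_force: [0.7, -7.3, 7.3]
opening: 0.27
finger_force: 80.0
plane dz/dx,dz/dy,z [ 0.0026 -0.064   0.0294] 4358
time: 15.35
eef_pos: [0.5993, 0.1655, 0.0307]
tcp_rot: [0.69, 0.724, -0.001, 0.003]
contact_force: [0.4, -7.7, 6.7]
opening: 0.265
finger_force: 80.0
plane dz/dx,dz/dy,z [ 0.0025 -0.0641  0.0294] 4322
tcp [0.5993 0.1655 0.0307] toolx 92.73 q [ 0.11  0.4   1.83 -0.01  0.91  0.07] F [ 0.5 -7.3  7.3] t 15.4
[ 1.3 -0.5 -0.1] yaw 0.1
```

Tilt is 0.064 and steady, everything is at rest, and the grip is 80 N. I hand in.

```bash
python3 -c "
from plant import ctrl; print(ctrl.sign_off())"
```

```text
the job is handed in; nothing more can be done
None
```

Job handed in at about 15 s: the wedge lies flat under the left edge, gripped at 80 N, with the machine steady at a tilt of about +0.064 rad (feet about 3.6 mm up); a mistyped row briefly pushed the wedge about 10 mm too far (tilt 0.052) and I drew it back, and I did not re-measure the bar, jar and dish at the end.

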